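# Snap the last two clips of a food box shut

## Task

Two clips of the clip-lock food box, the ones at its two short ends, still stand open. Fold each of them down over the rim and push its lower edge inward until it snaps home under the glass lip, so that all four clips are shut. Only push the clips: do not lift or tilt the box or shove it away along the counter, and leave everything else on the counter where it stands.

Things in the scene. Friction and masses are not known exactly. Their poses are not given: they have to be found in the camera images.
- food_box: glass box, white lid, four blue clips; 2 kg, loose on the counter (slides at some 8 N). Lid 210 x 150 mm, top 74 mm up; glass body 190 x 130 mm; the rim's lip runs straight below the hinge lines, 50 mm up. Origin: centre of the underside; x along the length (clip_a at the +x end, clip_b at -x), y across (clip_c at +y, clip_d at -y), z up
- clip_a (a joint): blue clip 80 mm wide, hinged on the lid's edge at the box's +x end. 0 = home, hanging down with its catch snapped under the lip; grows outward and up; 1.57 = level. Starts open, 1.0 to 2.1; stays where left. Pressed in, it meets the lip at 0.3; 2 to 4 N near its free edge then snaps it to 0, a dead stop. It does not latch short of that.
- clip_b (a joint): blue clip 80 mm wide, hinged on the lid's edge at the box's -x end. 0 = home, hanging down with its catch snapped under the lip; grows outward and up; 1.57 = level. Starts open, 1.0 to 2.1; stays where left. Pressed in, it meets the lip at 0.3; 2 to 4 N near its free edge then snaps it to 0, a dead stop. It does not latch short of that.
- clip_c (a joint): blue clip 110 mm wide, hinged on the lid's edge at the box's +y long side. 0 = home, hanging down with its catch snapped under the lip; grows outward and up; 1.57 = level. It starts shut at 0 and is to stay shut.
- clip_d (a joint): blue clip 110 mm wide, hinged on the lid's edge at the box's -y long side. 0 = home, hanging down with its catch snapped under the lip; grows outward and up; 1.57 = level. It starts shut at 0 and is to stay shut.
- clip_a_hinge (a point): middle of the hinge line of clip_a, on the lid's edge at the box's +x end, 105 mm from the box's centre line and 66 mm above the counter; its z axis points up and x straight out from the box when the clip is shut (they turn with the clip)
- clip_b_hinge (a point): middle of the hinge line of clip_b, on the lid's edge at the box's -x end, 105 mm from the box's centre line and 66 mm above the counter; its z axis points up and x straight out from the box when the clip is shut (they turn with the clip)
- clip_a_edge (a point): middle of the free edge of clip_a, on its outer face: 28 mm from the hinge line. When shut it is 38 mm above the counter and 5 mm farther out than the hinge line. The tab is 3 mm thick
- clip_b_edge (a point): middle of the free edge of clip_b, on its outer face: 28 mm from the hinge line. When shut it is 38 mm above the counter and 5 mm farther out than the hinge line. The tab is 3 mm thick
- mug: blue mug, 80 mm across, 92 mm high, near one long side of the box; bystander. Origin: centre of its underside
- spoon: steel spoon 200 mm long lying flat near the other long side; bystander. Origin: near its middle, underside
- salt: white salt shaker, 46 mm across, 83 mm high, off one corner of the box; bystander. Origin: centre of its underside
- jar: amber jam jar with red cap, 72 mm across, 105 mm high; bystander. Origin: centre of its underside
- bowl: white bowl, 140 mm across, 55 mm high; bystander. Origin: centre of its underside
- soap: red dish-soap bottle, 60 mm across, 150 mm high; bystander. Origin: centre of its underside
- sponge: yellow and green sponge, 110 x 70 x 32 mm; bystander. Origin: centre of its underside
- pepper: dark wooden pepper mill, 52 mm across, 150 mm high, off another corner of the box; bystander. Origin: centre of its underside

How it is judged:
By the outcome, as a careful person would: the job done as asked, in the order asked, and still so for the second after the job is handed in, with the robot touching nothing.
It also fails if it takes over 40 s, if anything falls off the work surface, if the arm or the gripper's body presses on something with over 40 N, if the wrist force passes 120 N, or if a joint passes its speed limit or range.

## Robot

A 6-joint arm with a two-finger parallel gripper is mounted at the origin on the work surface. World frame = base frame: x ahead of the robot, y to its left, z up, the work surface at z = 0. Lengths are in m, angles in degrees, forces in N, time in s.
With the tool pointing down it reaches from about 0.3 to 0.75 m from the base axis. Payload 8.5 kg.
Tool frame: the origin (TCP) lies midway between the tips of the shut fingers; the grasp point (between the pads) lies 19 mm behind it; y points along the fingers, x is the direction in which the jaws open and shut, and the axes are right-handed (so a half turn about y gives the same grasp; the last joint's range is limited). The gripper opens to 85 mm and grips with 20 to 120 N. Pads are 22 mm wide; open, the fingers measure 114 mm over their backs; the gripper's body (76 mm by 85 mm) begins 54 mm behind the grasp point. The pads swing forward as they close: fully open they stand 13 mm farther back than shut.
Start: joints at [-83.612, 21.807, 74.336, -0, 83.858, -12.336], TCP at [0.177, -0.521, 0.192] pointing down, gripper open.
Joint ranges: [-178.18, 178.18], [-50.72, 133.34], [12.68, 142.11], [-81.47, 261.47], [9.98, 163.14], [-165.26, 165.26]. Speed limits (degrees/s): [136.94, 136.94, 180, 180, 180, 180].

## Interface

Orientations are given as a 3x3 rotation matrix whose columns are the frame's x, y, z axes.
In Python, from rig import env gives the robot as it stands.
- The arm moves only by the tool carry_out, never from a script. Its argument "plan" is a list of rows, each a list of 3 entries, a list of its own where there are three numbers: the shift along the tool's x, y, z in m, then the turn, a rotation vector about the tool's x, y, z in degrees, then the finger opening in m, from 0 to 0.0854. In form: [[[dx, dy, dz], [ax, ay, az], jaw], ...]. A call has 1 to 8 rows; each row shifts and turns the commanded pose from where the row before left it, along the tool's axes as they then stand; what a row does not reach is not made up. A row lasts 1/8 s, in which the tool goes at most 62.5 mm and 10.7 degrees, less where a joint would pass 70% of its speed; a pose out of reach is approached as far as the arm can. A call is refused whole if a number of a shift passes 0.0625 or a number of a turn 10.7, either way. A call with a gripper value outside its range is refused whole. The fingers move at their own pace and stop on an object; "force" is the grip in N (left out, the last holds). Time passes only in rows, so rows that do not move let the fingers close. It gives the time, the measured TCP pose, the force and the opening at its end, in the units of the state.
- env.observe(): the state, without advancing time (a new reading comes with each control period).
- env.get_image(name): name is "side" or "top"; returns a dict with "image" (400x640x3 uint8, red, green, blue), "vfov" (degrees; the focal length in pixels is half the picture's height over the tangent of half this angle, whatever the lens; pixels are square), "cx", "cy" (the principal point, pixels), "rvec" (rotation vector, rad) and "tvec" (3), from world to camera coordinates, as OpenCV has them. Camera axes: x right, y down, z forward; pixel columns grow to the right and rows downward; lengths in m; the calibration is good to about 2 mm. A picture is of the moment at which its call begins. There is no depth.
- env.close_job(): hands the job in, once; it reports no verdict.
Trained networks look in a picture, given as the dict that the camera call returned (one of the last four; its "shot" number tells which), for a name from the list of things; names that differ only in an ending like _2 or _b are one class to them, and where a whole thing is asked for, a point or a joint stands for the part that bears it (a point fixed in the world has none). Each returns a list of dicts, best first, with "conf" (0 to 1); they miss things now and then, are a little off and sometimes report something else, mostly with a low value. They report only what shows in the picture. A call takes as long as a camera call.
- env.outline_of(target, picture): "mask" (400x640 bool, what is visible of it) and "pixel" ([row, column] in pixels, amid what is visible of it).
The state is a dict: "time_s": time; "q": joint angles; "qvel": joint speeds; "joint_efforts": joint torques, N m; "position": TCP position; "tool_rot": TCP orientation; "ft_force": force on the tool from outside, world axes, zero at the start; "wrist_torque": the same for the moment, N m; "grip_width": finger opening in m.
Only numpy, scipy, OpenCV 4.12 (cv2) and the standard library are available. Lean on these libraries where they do the work, as an engineer would, in place of code of your own. Each camera call takes 0.05 s, during which the arm holds its last target.

## Working session

There is one attempt and no reset: what is moved stays moved. The work goes in short steps, Python scripts to look and compute and a tool call to move; the robot and the scene stay as the last step left them, time stands still between calls to the robot, and variables do not carry over. Pictures are saved under pics/ and viewed, and the job is handed in when it is done.

Besides the shell and the picture viewer there is one more tool, called after "Emit:" in YAML: its name, and indented under it one key for each argument. carry_out: Moves the arm, as the interface text tells. Its arguments: {"type":"object","properties":{"plan":{"type":"array","items":{"type":"array"}},"force":{"type":"number"}},"required":["plan"]}

```bash
mkdir -p pics; ls; python3 - <<'E'
from rig import env
import cv2,pickle
o=env.observe();print(o)
for n in("side","top"):
    p=env.get_image(n);cv2.imwrite(f"pics/{n}0.png",p["image"][:,:,::-1])
    print({k:v for k,v in p.items() if k!="image"})
    res={}
    for t in["food_box","clip_a","clip_c","clip_a_edge","clip_a_hinge","mug","spoon","salt","pepper"]:
        r=env.outline_of(t,p);res[t]=r
        print(t,[(round(d["conf"],2),d["pixel"],int(d["mask"].sum())) for d in r])
    pickle.dump((p,res),open(f"{n}0.pkl","wb"))
print(env.observe()["time_s"])
E
```

```text
pics
{'time_s': 0.0, 'q': array([-8.36127668e+01,  2.18414458e+01,  7.43870405e+01,  5.88143129e-04,
        8.38587514e+01, -1.23363327e+01]), 'qvel': array([ 0.0511281 ,  0.02786934,  0.10391448, -0.02878898,  0.02594681,
        0.01565973]), 'joint_efforts': array([ 2.99851126e-04, -4.48458946e+01, -2.31282502e+01, -8.86669341e-05,
        4.76228044e-03,  2.81831382e-05]), 'position': array([ 0.17650524, -0.52052043,  0.1915941 ]), 'tool_rot': array([[ 3.21001389e-01, -1.59241027e-04,  9.47078710e-01],
       [-9.47077559e-01,  1.51426959e-03,  3.21001253e-01],
       [-1.48524906e-03, -9.99998841e-01,  3.35269040e-04]]), 'ft_force': array([-0.54921332, -0.33283418,  0.06847721]), 'wrist_torque': array([-0.03144112, -0.00143138, -0.00984276]), 'grip_width': 0.08537177893845038}
{'vfov': 57.285832852858995, 'cx': 317.50890335199887, 'cy': 201.47970227781133, 'rvec': array([ 0.18648719, -2.8518438 ,  1.16650793]), 'tvec': array([0.57636098, 0.10043623, 1.1830188 ]), 'shot': 1}
food_box [(0.79, [211.0, 320.8], 3275), (0.43, [193.1, 302.5], 273)]
clip_a [(0.54, [200.6, 297.5], 21), 
[... 512 characters left out ...]
623, 'rvec': array([ 2.17676996, -2.21476659,  0.07358497]), 'tvec': array([-0.00962977,  0.61702113,  1.22899007]), 'shot': 2}
food_box [(0.86, [215.8, 302.6], 4242)]
clip_a [(0.68, [246.2, 326.3], 246), (0.62, [192.0, 271.4], 272), (0.45, [200.4, 324.0], 95)]
clip_c [(0.68, [246.2, 326.3], 246), (0.62, [192.0, 271.4], 272), (0.45, [200.4, 324.0], 95)]
clip_a_edge [(0.8, [189.7, 272.4], 251)]
clip_a_hinge [(0.7, [247.7, 332.4], 250), (0.65, [190.3, 274.3], 274)]
mug [(0.58, [261.5, 261.9], 764)]
spoon [(0.79, [183.4, 339.3], 350), (0.6, [189.4, 273.0], 261)]
salt [(0.56, [216.3, 238.9], 201), (0.37, [188.4, 274.0], 254), (0.22, [219.2, 301.0], 4133)]
pepper [(0.73, [148.6, 300.5], 306)]
1.0
```

```bash
python3 - <<'E'
import cv2
a=cv2.imread("pics/side0.png");cv2.imwrite("pics/side0c.png",cv2.resize(a[150:300,220:420],None,fx=4,fy=4,interpolation=cv2.INTER_CUBIC))
a=cv2.imread("pics/top0.png");cv2.imwrite("pics/top0c.png",cv2.resize(a[130:280,200:400],None,fx=4,fy=4,interpolation=cv2.INTER_CUBIC))
E
```

```text
(no output)
```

View pics/side0.png

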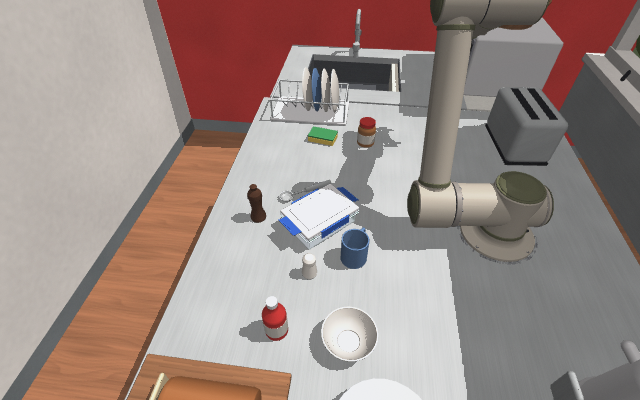

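View pics/top0.png

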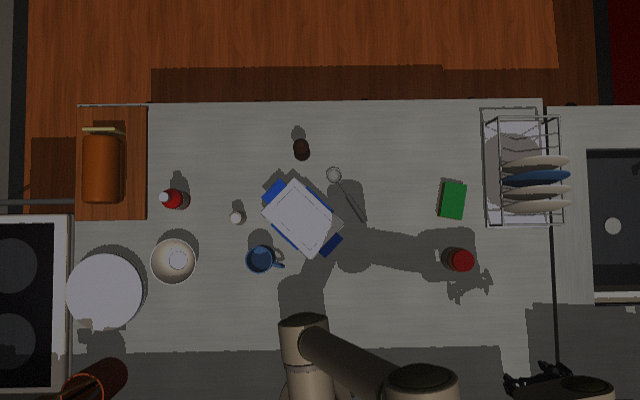

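```bash
sleep 0
```

```text
(no output)
```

View pics/side0c.png

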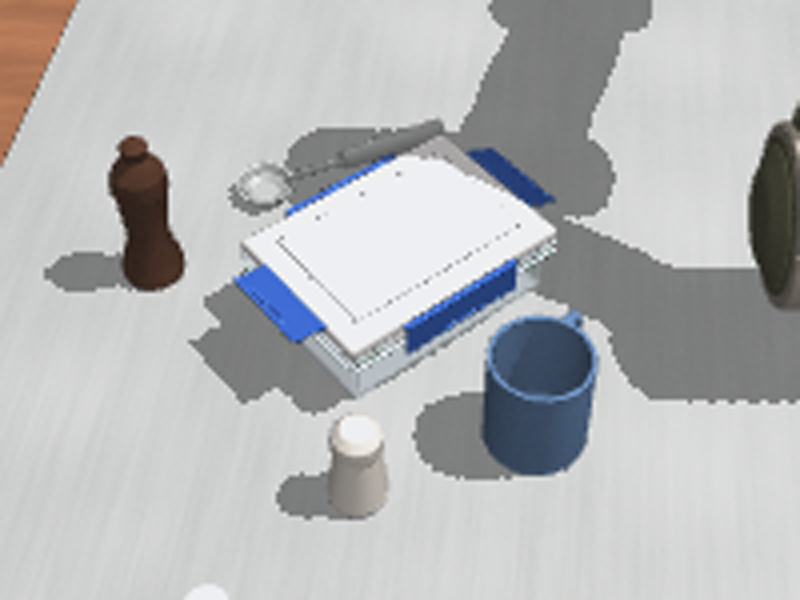

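View pics/top0c.png

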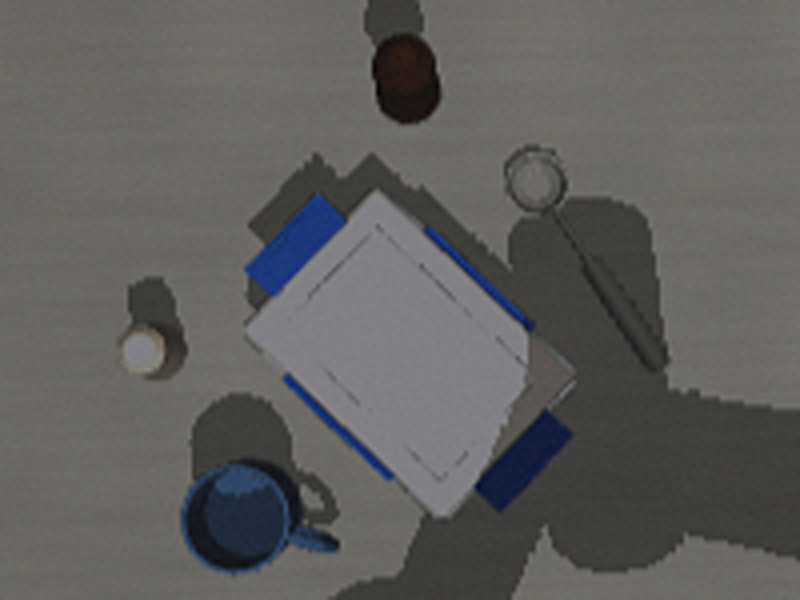

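```bash
cat > h.py <<'E'
import numpy as np,cv2,pickle
def cam(p):
    f=200/np.tan(np.radians(p["vfov"]/2));K=np.array([[f,0,p["cx"]],[0,f,p["cy"]],[0,0,1]])
    R=cv2.Rodrigues(np.array(p["rvec"]))[0];return K,R,np.array(p["tvec"])
def P(p):
    K,R,t=cam(p);return K@np.c_[R,t]
def proj(p,X):
    x=(P(p)@np.c_[np.atleast_2d(X),np.ones(len(np.atleast_2d(X)))].T);return (x[:2]/x[2]).T
def ray(p,uv,z):
    K,R,t=cam(p);d=R.T@np.linalg.inv(K)@[*uv,1];c=-R.T@t;return c+d*(z-c[2])/d[2]
E
cat > m.py <<'E'
from h import *
from scipy.optimize import least_squares
s,_=pickle.load(open("side0.pkl","rb"));t,_=pickle.load(open("top0.pkl","rb"))
f=lambda L,o:np.array(L)/4+o-.375
T=f([(377,190),(575,375),(437,517),(245,325)],(200,130));S=f([(243,245),(430,138),(555,230),(357,355)],(220,150))
Tc=f([(318,193),(246,270),(572,434),(500,511)],(200,130));Sc=f([(235,278),(298,342),(490,148),(553,200)],(220,150))
def tri(a,b):
    X=cv2.triangulatePoints(P(t),P(s),a.T.copy(),b.T.copy());return (X[:3]/X[3]).T
print("lid\n",tri(T,S).round(4));
X=tri(Tc,np.array([Sc[0],Sc[1],Sc[2],Sc[3]]));print("clipedges\n",X.round(4)); print("z-plane ray top",[ray(t,u,.074).round(4) for u in T]);print([ray(s,u,.074).round(4) for u in S])
# which side corner order: match ground proj
E
python3 m.py
```

```text
lid
 [[ 0.6932  0.0529  0.064 ]
 [ 0.5553 -0.0932  0.0621]
 [ 0.4481  0.0115  0.0711]
 [ 0.5901  0.1526  0.0647]]
clipedges
 [[ 0.6902  0.0964  0.0734]
 [ 0.6325  0.1509  0.0709]
 [ 0.5076 -0.0906  0.0586]
 [ 0.4509 -0.0355  0.0577]]
z-plane ray top [array([0.6917, 0.0523, 0.074 ]), array([ 0.5512, -0.0927,  0.074 ]), array([0.4482, 0.0114, 0.074 ]), array([0.5925, 0.1517, 0.074 ])]
[array([0.6909, 0.0619, 0.074 ]), array([ 0.5589, -0.0799,  0.074 ]), array([0.4482, 0.0143, 0.074 ]), array([0.5854, 0.1598, 0.074 ])]
```

```bash
cat >> m.py <<'E'
def box(q):
    c,sn=np.cos(q[2]),np.sin(q[2]);R=np.array([[c,-sn,0],[sn,c,0],[0,0,1]])
    return lambda L:(R@np.array(L).T).T+[q[0],q[1],0]
def clip(side,th):
    # pts: free edge at outer face; shut: 28 below hinge, 5 out. 
    o=np.cos(th)*.005+np.sin(th)*.028; z=.066+np.sin(th)*.005-np.cos(th)*.028
    return [(side*(.105+o),y,z) for y in (-.04,.04)]
L=np.array([(.105,-.075,.074),(-.105,-.075,.074),(-.105,.075,.074),(.105,.075,.074)])
def model(q):
    B=box(q);return B(L),B(clip(1,q[3])),B(clip(-1,q[4]))
def res(q,full=False):
    l,a,b=model(q);E=np.r_[l,a,b]
    off=q[5:9]
    r=np.r_[(proj(t,E)+off[:2]-np.r_[T,Tc[[0,1]],Tc[[2,3]]]),(proj(s,E)+off[2:]-np.r_[S,Sc[[0,1]],Sc[[2,3]]])]
    return r if full else np.r_[r.ravel(),off/1.5]
best=min((least_squares(res,[.57,.03,np.radians(45),a,b,0,0,0,0],loss="soft_l1") for a in(1,2) for b in (1,2)),key=lambda r:r.cost)
q=best.x;print(best.cost,q[:2],np.degrees(q[2]),q[3:]);print(res(q,1).round(1))
if __name__=="__main__":
  for n,p in(("side0",s),("top0",t)):
    im=cv2.imread(f"pics/{n}.png");im=cv2.resize(im,None,fx=4,fy=4,interpolation=cv2.INTER_CUBIC)
    l,a,b=model(q)
    B=box(q)
    for X in (l,np.r_[a,B([(.105,.04,.066),(.105,-.04,.066)])],np.r_[b,B([(-.105,.04,.066),(-.105,-.04,.066)])],B([(.095*i,.065*j,0) for i,j in((1,1),(1,-1),(-1,-1),(-1,1))])):
        u=((proj(p,X)+.5)*4).astype(int);cv2.polylines(im,[u],1,(0,0,255),1)
    o=(220,150) if n=="side0" else (200,130)
    cv2.imwrite(f"pics/{n}fit.png",im[o[1]*4:o[1]*4+600,o[0]*4:o[0]*4+800])
E
python3 m.py|tail -20
```

```text
[ 0.4509 -0.0355  0.0577]]
z-plane ray top [array([0.6917, 0.0523, 0.074 ]), array([ 0.5512, -0.0927,  0.074 ]), array([0.4482, 0.0114, 0.074 ]), array([0.5925, 0.1517, 0.074 ])]
[array([0.6909, 0.0619, 0.074 ]), array([ 0.5589, -0.0799,  0.074 ]), array([0.4482, 0.0143, 0.074 ]), array([0.5854, 0.1598, 0.074 ])]
12.69347381472285 [0.57092463 0.03127854] 45.930074520267496 [ 1.96177314  1.29824633 -0.05343819 -0.21015291 -0.17048496  1.537127  ]
[[-0.8 -2.2]
 [ 1.2 -0.4]
 [ 1.1  1.2]
 [-2.5  0.7]
 [-0.2 -0.2]
 [-0.8  0.2]
 [ 0.6 -0.1]
 [ 0.4  0.3]
 [-1.9 -0.4]
 [ 2.5 -1.5]
 [ 1.3  0.2]
 [-1.7  1.1]
 [-0.1 -0.2]
 [-0.7 -0.5]
 [ 0.3  0.2]
 [ 0.6  0.1]]
```

View pics/side0fit.png

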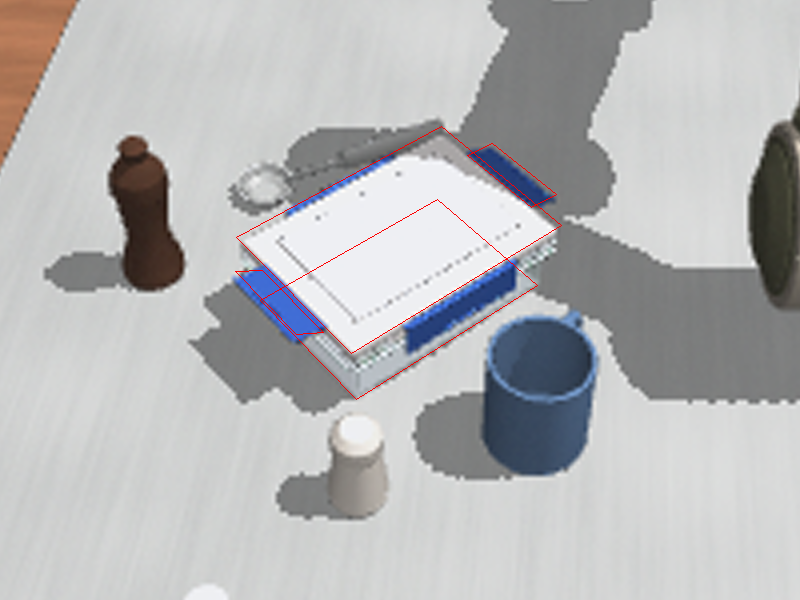

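View pics/top0fit.png

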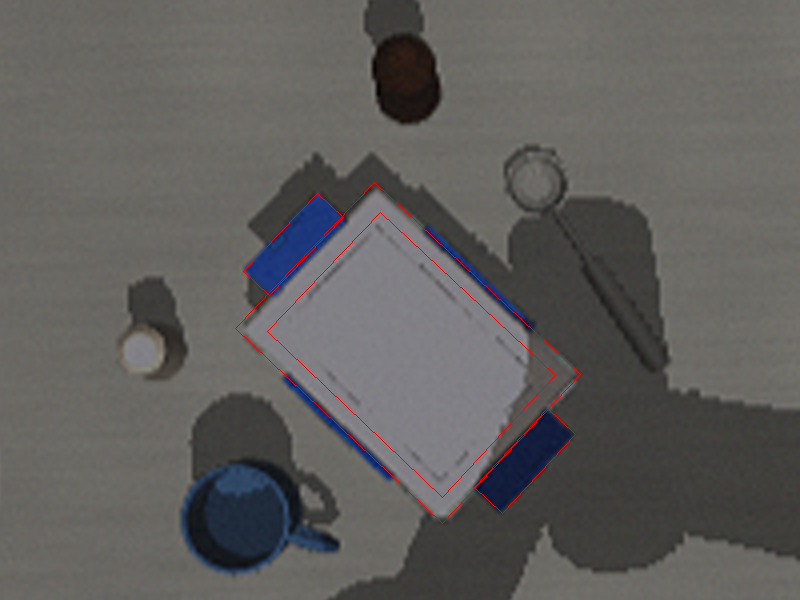

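```bash
python3 - <<'E'
from m import *
B=box(q);inv=lambda X:((np.array(X)-[q[0],q[1],0])@np.array([[np.cos(q[2]),-np.sin(q[2]),0],[np.sin(q[2]),np.cos(q[2]),0],[0,0,1]])).round(3)
for n,ct,cs,h in(("pepper",(400,70),(132,145),.14),("salt",(143,350),(357,430),.08),("mug",(238,490),(540,340),.092)):
    a=ray(t,f([ct],(200,130))[0],h);b=ray(s,f([cs],(220,150))[0],h);print(n,a.round(3),b.round(3),"box frame",inv(a),inv(b))
for sg in(1,-1):
    print(sg,B([(sg*(.105+d),0,.12) for d in(0,.005,.025,.029)]).round(4).tolist())
E
```

```text
lid
 [[ 0.6932  0.0529  0.064 ]
 [ 0.5553 -0.0932  0.0621]
 [ 0.4481  0.0115  0.0711]
 [ 0.5901  0.1526  0.0647]]
clipedges
 [[ 0.6902  0.0964  0.0734]
 [ 0.6325  0.1509  0.0709]
 [ 0.5076 -0.0906  0.0586]
 [ 0.4509 -0.0355  0.0577]]
z-plane ray top [array([0.6917, 0.0523, 0.074 ]), array([ 0.5512, -0.0927,  0.074 ]), array([0.4482, 0.0114, 0.074 ]), array([0.5925, 0.1517, 0.074 ])]
[array([0.6909, 0.0619, 0.074 ]), array([ 0.5589, -0.0799,  0.074 ]), array([0.4482, 0.0143, 0.074 ]), array([0.5854, 0.1598, 0.074 ])]
12.69347381472285 [0.57092463 0.03127854] 45.930074520267496 [ 1.96177314  1.29824633 -0.05343819 -0.21015291 -0.17048496  1.537127  ]
[[-0.8 -2.2]
 [ 1.2 -0.4]
 [ 1.1  1.2]
 [-2.5  0.7]
 [-0.2 -0.2]
 [-0.8  0.2]
 [ 0.6 -0.1]
 [ 0.4  0.3]
 [-1.9 -0.4]
 [ 2.5 -1.5]
 [ 1.3  0.2]
 [-1.7  1.1]
 [-0.1 -0.2]
 [-0.7 -0.5]
 [ 0.3  0.2]
 [ 0.6  0.1]]
pepper [0.769 0.031 0.14 ] [0.781 0.028 0.14 ] box frame [ 0.138 -0.142  0.14 ] [ 0.144 -0.153  0.14 ]
salt [0.575 0.226 0.08 ] [0.575 0.231 0.08 ] box frame [0.143 0.133 0.08 ] [0.146 0.136 0.08 ]
mug [0.472 0.155 0.092] [0.453 0.143 0.092] box frame [0.02  0.158 0.092] [-0.001  0.162  0.092]
1 [[0.644, 0.1067, 0.12], [0.6474, 0.1103, 0.12], [0.6613, 0.1247, 0.12], [0.6641, 0.1276, 0.12]]
-1 [[0.4979, -0.0442, 0.12], [0.4944, -0.0478, 0.12], [0.4805, -0.0621, 0.12], [0.4777, -0.065, 0.12]]
```

Emit:
carry_out:
  plan:
    - [[-0.0335,0,0.0431],[0,0,0],0]
    - [[-0.0335,0,0.0431],[0,0,0],0]
    - [[-0.0335,0,0.0431],[0,0,0],0]
    - [[-0.0335,0,0.0431],[0,0,0],0]
    - [[-0.0335,0,0.0431],[0,0,0],0]
    - [[-0.0335,0,0.0431],[0,0,0],0]
    - [[-0.0335,0,0.0431],[0,0,0],0]
    - [[-0.0335,0,0.0431],[0,0,0],0]
  force: 40

```text
time_s: 2.0
position: [0.4179, -0.1548, 0.1925]
tool_rot: [[0.321, 0.001, 0.947], [-0.947, -0.0, 0.321], [0.001, -1.0, 0.0]]
ft_force: [0.5, -0.6, 0.7]
grip_width: 0.0002
```

Emit:
carry_out:
  plan:
    - [[-0.0335,0,0.0431],[0,0,0],0]
    - [[-0.0335,0,0.0431],[0,0,0],0]
    - [[0,0,0],[0,-9,0],0]
    - [[0,0,0],[0,-9,0],0]
    - [[0,0,0],[0,-9.2,0],0]
    - [[0,0,0],[8,0,0],0]
    - [[0,0,0],[0,0,0],0]

```text
time_s: 2.88
position: [0.4765, -0.0661, 0.1923]
tool_rot: [[0.717, 0.097, 0.691], [-0.697, 0.1, 0.71], [-0.0, -0.99, 0.139]]
ft_force: [0.1, -0.3, -0.5]
grip_width: 0.0002
```

```bash
cat > go.py <<'E'
# box-frame report of the TCP
import sys,numpy as np
from rig import env
X0=np.array([.5709,.0313,0]);c,s=np.cos(np.radians(45.93)),np.sin(np.radians(45.93));R=np.array([[c,-s,0],[s,c,0],[0,0,1]])
o=env.observe();print(o["time_s"],"world",o["position"].round(4),"box",(R.T@(o["position"]-X0)).round(4),"f box",(R.T@o["ft_force"]).round(2),"grip",o["grip_width"])
print("tool axes in box\n",(R.T@o["tool_rot"]).round(3))
for a in sys.argv[1:]:
    t=np.array(eval(a));print("target box",t,"tool shift",(o["tool_rot"].T@(R@t+X0-o["position"])).round(4))
E
python3 go.py "[-.130,0,.12]"
```

```text
2.875 world [ 0.4765 -0.0661  0.1923] box [-1.357e-01  1.000e-04  1.923e-01] f box [-0.16 -0.29 -0.48] grip 0.00015834400534998948
tool axes in box
 [[-0.003  0.139  0.99 ]
 [-1.    -0.    -0.003]
 [-0.    -0.99   0.139]]
target box [-0.13  0.    0.12] tool shift [ 0.0001  0.0724 -0.0044]
```

Emit:
carry_out:
  plan:
    - [[0,0.0461,-0.0036],[0,0,0],0]
    - [[0,0.0461,-0.0036],[0,0,0],0]
    - [[0,0,0],[0,0,0],0]

```text
time_s: 3.25
position: [0.4799, -0.0602, 0.098]
tool_rot: [[0.719, 0.09, 0.689], [-0.695, 0.102, 0.712], [-0.006, -0.991, 0.136]]
ft_force: [0.4, -0.5, 0.6]
grip_width: -0.0001
```

```bash
cat > pic.py <<'E'
import sys,cv2
from rig import env
k=sys.argv[1];ims=[]
for n,(x,y) in(("side",(220,150)),("top",(200,130))):
    if n in sys.argv[2:]:
        p=env.get_image(n);ims.append(cv2.resize(p["image"][y:y+150,x:x+200,::-1],None,fx=4 if len(sys.argv)==3 else 3.9,fy=4 if len(sys.argv)==3 else 3.9,interpolation=cv2.INTER_CUBIC));cv2.imwrite(f"pics/{k}_{n}.png",ims[-1])
E
python3 pic.py b1 side top; python3 go.py
```

```text
3.35 world [ 0.482  -0.0613  0.1012] box [-0.1284 -0.0005  0.1012] f box [ 0.64 -0.11 -0.12] grip 0.00034340866060525275
tool axes in box
 [[ 0.     0.139  0.99 ]
 [-1.    -0.001  0.001]
 [ 0.001 -0.99   0.139]]
```

View pics/b1_side.png

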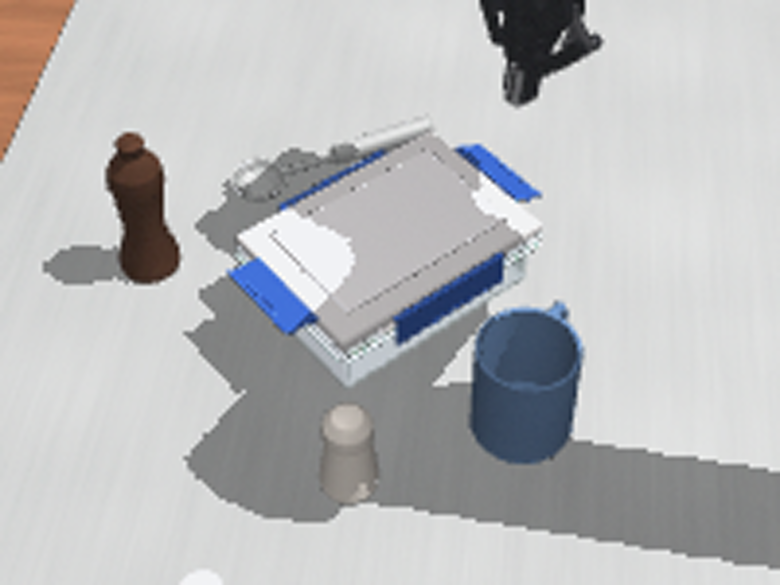

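View pics/b1_top.png

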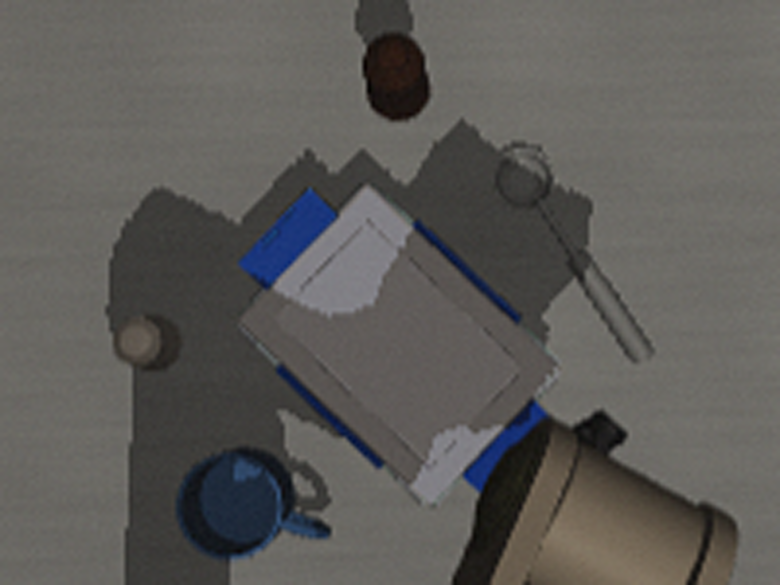

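```bash
python3 - <<'E' | tail -4
from m import *
X=np.array([[.482,-.0613,.1012],[.482,-.0613,.071],[.4944,-.0478,.066]])
print("PR",((proj(s,X)-[220,150])*3.9).round(),q[3:5])
E
```

```text
[ 0.6  0.1]]
PR [[507. 132.]
 [505. 158.]
 [489. 172.]] [1.96177314 1.29824633]
```

```bash
python3 - <<'E'
import cv2
from rig import env
p=env.get_image("side");import pickle;pickle.dump(p,open("s2.pkl","wb"))
cv2.imwrite("pics/z1.png",cv2.resize(p["image"][110:220,300:400,::-1],None,fx=5.4,fy=5.4,interpolation=cv2.INTER_NEAREST))
p=env.get_image("top")
cv2.imwrite("pics/z2.png",p["image"][:,:,::-1])
E
python3 go.py
```

```text
3.45 world [ 0.4822 -0.0616  0.1018] box [-0.1284 -0.0009  0.1018] f box [ 1.14 -0.69 -0.32] grip 8.330507931775073e-05
tool axes in box
 [[ 0.     0.14   0.99 ]
 [-1.    -0.003  0.001]
 [ 0.003 -0.99   0.14 ]]
```

View pics/z1.png

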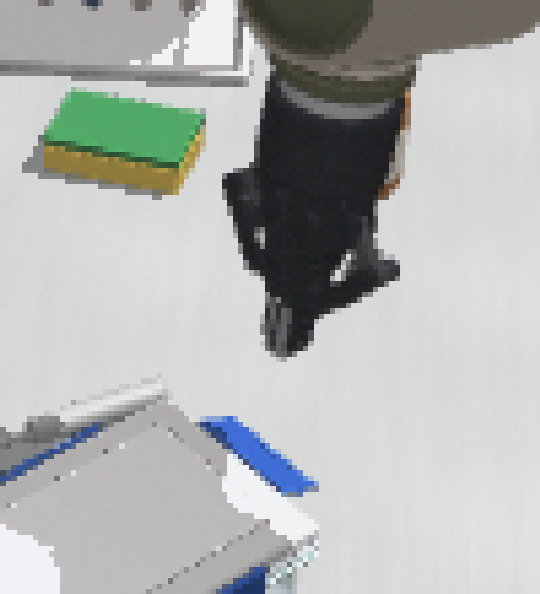

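View pics/z2.png

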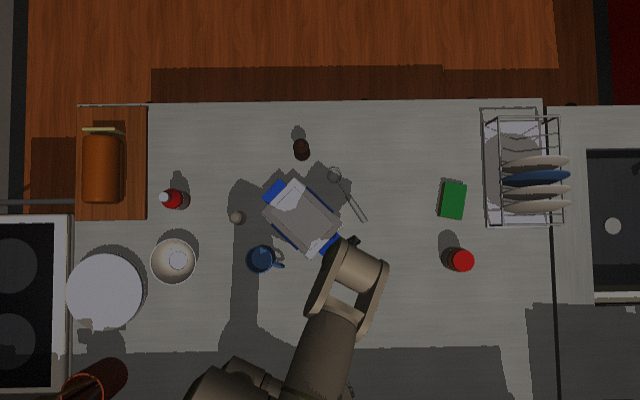

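```bash
python3 - <<'E' | tail -12
from m import *
p=pickle.load(open("s2.pkl","rb"))
print(p["rvec"],p["tvec"],s["rvec"],s["tvec"],p["vfov"])
R=np.array([[.719,.09,.689],[-.695,.102,.712],[-.006,-.991,.136]])
c=np.array([.482,-.0615,.1015])
for nm,X in(("base",[0,0,0]),("tcp",c),("tcp-19mm",c-R[:,1]*.019),("tcp-30",c-R[:,1]*.03),("body",c-R[:,1]*.073),("flange?",c-R[:,1]*.174),("in+z11",c+R[:,2]*.011),("out-z11",c-R[:,2]*.011),("x+15",c+R[:,0]*.015),("x-15",c-R[:,0]*.015)): print(nm,proj(p,np.array(X,float)).round(1),((proj(p,np.array(X,float))-[300,110])*5.4).round(),proj(t,np.array(X,float)).round(1))
E
```

```text
[ 0.6  0.1]]
[ 0.18648719 -2.8518438   1.16650793] [0.57636098 0.10043623 1.1830188 ] [ 0.18648719 -2.8518438   1.16650793] [0.57636098 0.10043623 1.1830188 ] 57.285832852858995
base [[495.9 232.6]] [[1058.  662.]] [[315.3 403.6]]
tcp [[349.9 183.8]] [[270. 398.]] [[333.8 247.4]]
tcp-19mm [[350.8 179.1]] [[275. 373.]] [[334.8 248.4]]
tcp-30 [[351.4 176.4]] [[277. 359.]] [[335.3 248.9]]
body [[353.5 165.5]] [[289. 299.]] [[337.8 251.2]]
flange? [[359.  137.5]] [[319. 148.]] [[344.3 257.4]]
in+z11 [[347.5 184.9]] [[256. 404.]] [[331.  244.9]]
out-z11 [[352.4 182.7]] [[283. 393.]] [[336.5 250. ]]
x+15 [[346.9 181.4]] [[253. 385.]] [[337.3 243.6]]
x-15 [[353.  186.2]] [[286. 411.]] [[330.2 251.3]]
```

```bash
python3 - <<'E'
import pickle,cv2,numpy as np
p=pickle.load(open("s2.pkl","rb"))
im=p["image"][160:192,336:372].astype(float)
e=np.clip((im-120)*1.9,0,255).astype(np.uint8)
cv2.imwrite("pics/z3.png",cv2.resize(e[:,:,::-1],None,fx=18,fy=18,interpolation=cv2.INTER_NEAREST))
print(p["image"][166:190,353].tolist())
E
```

```text
[[34, 37, 37], [81, 81, 84], [81, 82, 84], [81, 81, 83], [49, 49, 52], [52, 53, 56], [38, 39, 43], [34, 34, 36], [32, 34, 37], [68, 69, 70], [220, 221, 221], [220, 221, 221], [220, 221, 221], [220, 221, 221], [221, 221, 221], [220, 221, 221], [219, 220, 220], [219, 220, 219], [218, 219, 219], [217, 218, 218], [217, 218, 217], [217, 217, 217], [216, 216, 215], [214, 216, 215]]
```

View pics/z3.png

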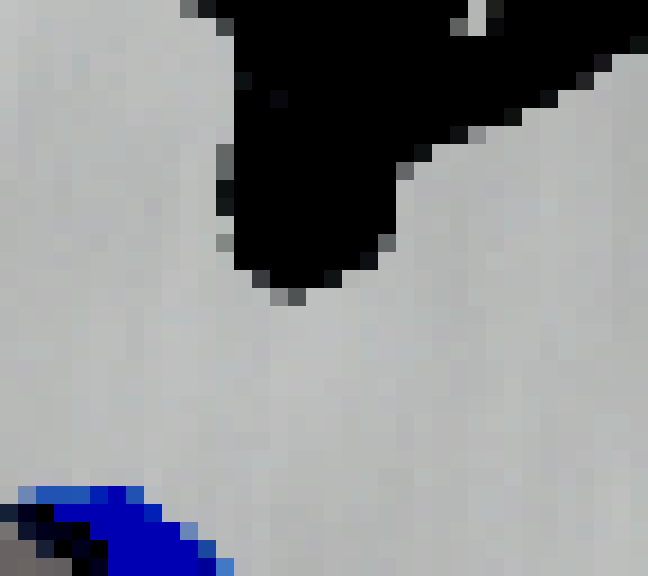

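```bash
python3 - <<'E'
import cv2
a=cv2.imread("pics/z2.png");cv2.imwrite("pics/z4.png",cv2.convertScaleAbs(cv2.resize(a[215:275,310:390],None,fx=10,fy=10,interpolation=cv2.INTER_NEAREST),alpha=2.2))
E
python3 - <<'E' | tail -5
from m import *
p=pickle.load(open("s2.pkl","rb"))
X=tri(np.array([[354.6,240.3]]),np.array([[343.,143.5]]))[0]
R=np.array([[.719,.09,.689],[-.695,.102,.712],[-.006,-.991,.136]]);c=np.array([.482,-.0615,.1015])
print(X,"tool",R.T@(X-c),proj(t,X),proj(p,X))
E
```

```text
[-0.1 -0.2]
 [-0.7 -0.5]
 [ 0.3  0.2]
 [ 0.6  0.1]]
[ 0.50981828 -0.10988574  0.22552248] tool [ 0.0528853  -0.12533798  0.00158321] [[354.44908733 238.83109665]] [[344.45352202 143.49722024]]
```

View pics/z4.png

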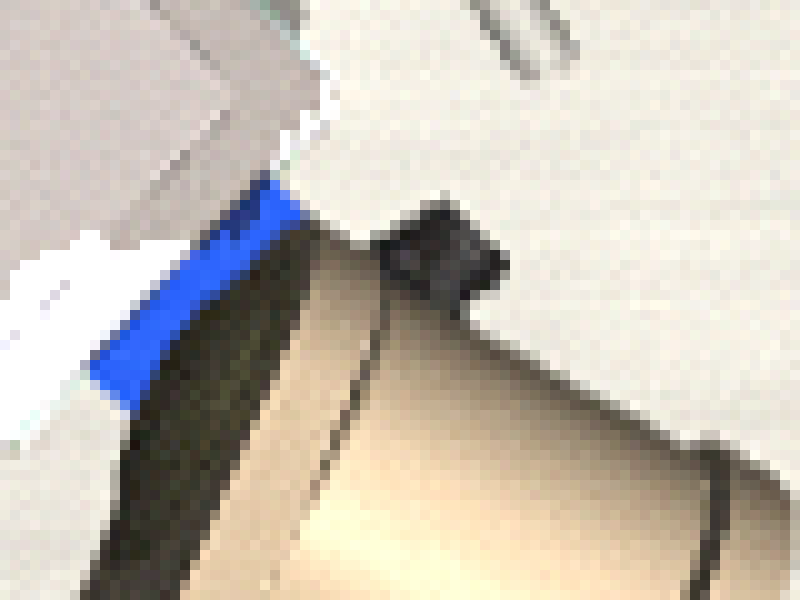

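Emit:
carry_out:
  plan:
    - [[0,0.01,-0.0018],[0,0,0],0]
    - [[0,0.01,-0.0018],[0,0,0],0]
    - [[0,0.01,-0.0018],[0,0,0],0]
    - [[0,0.01,-0.0014],[0,0,0],0]
    - [[0,0,0],[0,0,0],0]

```text
time_s: 4.08
position: [0.4799, -0.0618, 0.0585]
tool_rot: [[0.718, 0.095, 0.689], [-0.696, 0.101, 0.711], [-0.002, -0.99, 0.139]]
ft_force: [-0.3, -0.0, -0.3]
grip_width: 0.0002
```

```bash
python3 pic.py b2 side; python3 go.py
```

```text
4.125 world [ 0.4802 -0.0619  0.059 ] box [-0.1301  0.0003  0.059 ] f box [0.88 0.8  0.06] grip 0.0001893116813969796
tool axes in box
 [[-0.     0.139  0.99 ]
 [-1.     0.001 -0.   ]
 [-0.001 -0.99   0.139]]
```

View pics/b2_side.png

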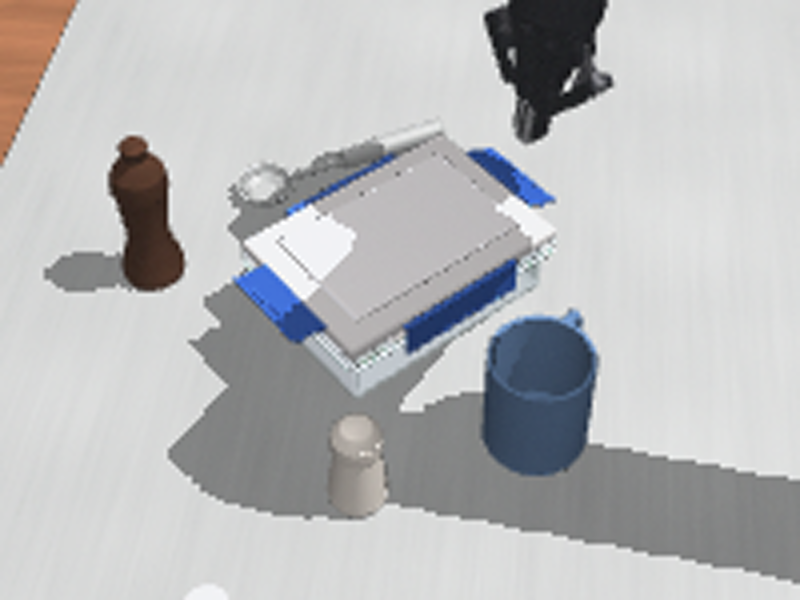

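```bash
python3 - <<'E' | tail -8
from m import *
R=np.array([[.718,.095,.689],[-.696,.101,.711],[-.002,-.99,.139]]);c=np.array([.480,-.0618,.059])
for k in(0,.02,.03,.04): print(k,((proj(s,c-R[:,1]*k)-[220,150])*4).round(1))
for z in (.06,.075,.09,.1): 
  X=ray(s,(352.5,184.7),z);print(z,X,B0:=(np.array([[np.cos(q[2]),np.sin(q[2])],[-np.sin(q[2]),np.cos(q[2])]])@(X[:2]-q[:2])).round(4))
E
```

```text
0 [[519.2 172.3]]
0.02 [[523.  153.7]]
0.03 [[525.  144.3]]
0.04 [[526.9 134.7]]
0.06 [ 0.47371013 -0.10314087  0.06      ] [-0.1642 -0.0236]
0.075 [ 0.47358602 -0.08686351  0.075     ] [-0.1526 -0.0122]
0.09 [ 0.47346191 -0.07058616  0.09      ] [-0.141  -0.0008]
0.1 [ 0.47337918 -0.0597346   0.1       ] [-0.1332  0.0068]
```

Emit:
carry_out:
  plan:
    - [[0,0.0074,0.0003],[0,0,0],0]
    - [[0,0.0074,0.0003],[0,0,0],0]
    - [[0,0.0074,0.0002],[0,0,0],0]
    - [[0,0.0074,0.0002],[0,0,0],0]
    - [[0,0,0],[0,0,0],0]

```text
time_s: 4.75
position: [0.4836, -0.0581, 0.0296]
tool_rot: [[0.718, 0.096, 0.689], [-0.696, 0.101, 0.711], [-0.001, -0.99, 0.139]]
ft_force: [0.0, -0.3, 0.7]
grip_width: 0.0002
```

```bash
python3 pic.py b3 side; python3 go.py
```

```text
4.8 world [ 0.4839 -0.0583  0.03  ] box [-0.1249  0.0003  0.03  ] f box [-0.48 -0.23  0.13] grip 9.248763572723549e-06
tool axes in box
 [[-0.     0.139  0.99 ]
 [-1.     0.    -0.   ]
 [-0.    -0.99   0.139]]
```

View pics/b3_side.png

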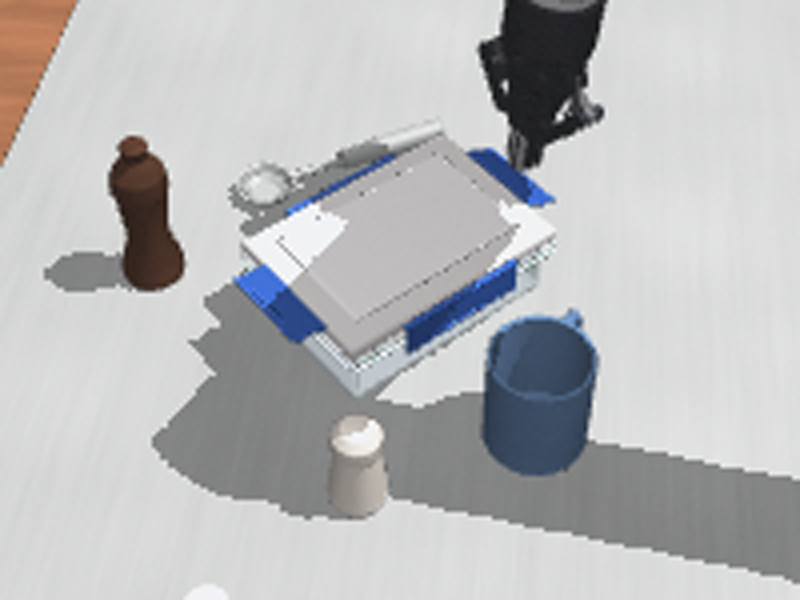

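```bash
python3 - <<'E'
import cv2,pickle
from rig import env
p=env.get_image("side");pickle.dump(p,open("s3.pkl","wb"))
im=p["image"][160:215,320:375,::-1]
cv2.imwrite("pics/z5.png",cv2.convertScaleAbs(cv2.resize(im,None,fx=10,fy=10,interpolation=cv2.INTER_NEAREST),alpha=1.5))
E
```

```text
(no output)
```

View pics/z5.png

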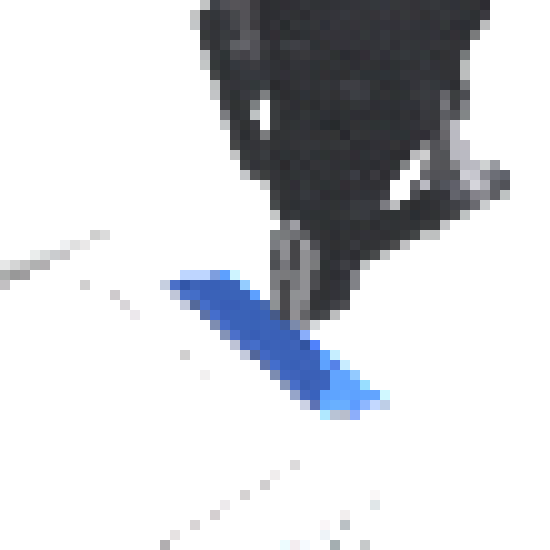

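```bash
python3 - <<'E' | tail -8
from m import *
R=np.array([[.718,.096,.689],[-.696,.101,.711],[-.001,-.99,.139]]);c=np.array([.4838,-.0582,.0299])
for k in(0,.02,.03,.033,.04):
  for dz in(-.011,.011): print(k,dz,((proj(s,c-R[:,1]*k+R[:,2]*dz)-[320,160])*10).round(0).tolist(),end=" ")
  print()
from m import *
l,a,b=model(q);print(((proj(s,b)-[320,160])*10).round())
E
```

```text
[ 0.6  0.1]]
0 -0.011 [[305.0, 387.0]] 0 0.011 [[257.0, 409.0]] 
0.02 -0.011 [[314.0, 342.0]] 0.02 0.011 [[266.0, 364.0]] 
0.03 -0.011 [[319.0, 320.0]] 0.03 0.011 [[271.0, 341.0]] 
0.033 -0.011 [[321.0, 313.0]] 0.033 0.011 [[273.0, 334.0]] 
0.04 -0.011 [[324.0, 297.0]] 0.04 0.011 [[276.0, 318.0]] 
[[226. 253.]
 [386. 382.]]
```

Emit:
carry_out:
  plan:
    - [[0,0.004,-0.0006],[0,0,0],0]
    - [[0,0.004,-0.0006],[0,0,0],0]
    - [[0,0.004,-0.0006],[0,0,0],0]
    - [[0,0,0],[0,0,0],0]

```text
time_s: 5.35
position: [0.4836, -0.0584, 0.0177]
tool_rot: [[0.718, 0.096, 0.689], [-0.696, 0.1, 0.711], [-0.001, -0.99, 0.139]]
ft_force: [0.1, 0.1, 0.4]
grip_width: 0.0002
```

```bash
cat > zoom.py <<'E'
import sys,cv2,pickle
from rig import env
n,x,y=sys.argv[1],int(sys.argv[3]),int(sys.argv[4])
p=env.get_image(n);pickle.dump(p,open("last_%s.pkl"%n,"wb"))
im=p["image"][y:y+55,x:x+55,::-1]
cv2.imwrite("pics/%s.png"%sys.argv[2],cv2.convertScaleAbs(cv2.resize(im,None,fx=10,fy=10,interpolation=cv2.INTER_NEAREST),alpha=1.4 if n=="side" else 2))
E
python3 zoom.py side z6 320 160;python3 go.py
```

```text
5.4 world [ 0.4837 -0.0584  0.0179] box [-0.1251  0.0002  0.0179] f box [ 0.69 -0.09 -0.42] grip 4.4900178852621204e-05
tool axes in box
 [[-0.     0.139  0.99 ]
 [-1.     0.    -0.   ]
 [-0.    -0.99   0.139]]
```

View pics/z6.png

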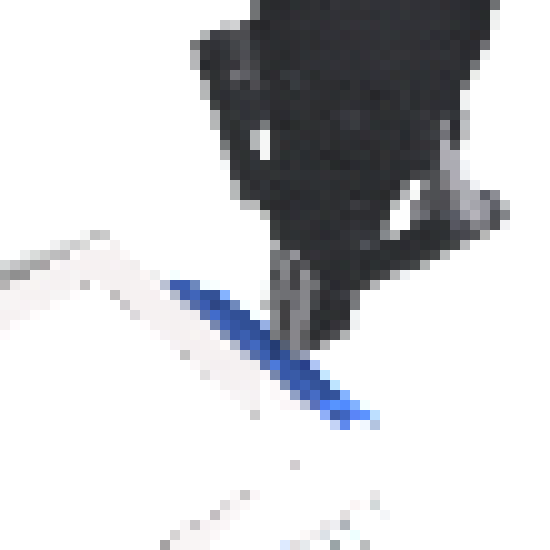

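Emit:
carry_out:
  plan:
    - [[0,0.0035,-0.0017],[0,0,0],0]
    - [[0,0.0035,-0.0017],[0,0,0],0]
    - [[0,0.0035,-0.0017],[0,0,0],0]
    - [[0,0.002,-0.0005],[0,0,0],0]
    - [[0,0,0],[0,0,0],0]

```text
time_s: 6.02
position: [0.4811, -0.0611, 0.0047]
tool_rot: [[0.718, 0.096, 0.689], [-0.696, 0.1, 0.711], [-0.0, -0.99, 0.139]]
ft_force: [-0.4, -0.6, -0.6]
grip_width: -0.0003
```

```bash
python3 zoom.py side z7 320 160;python3 go.py
```

```text
6.075 world [ 0.4812 -0.0611  0.0048] box [-0.1288  0.0002  0.0048] f box [-0.5  -0.12  1.04] grip -0.00017950858619763944
tool axes in box
 [[-0.     0.139  0.99 ]
 [-1.     0.    -0.   ]
 [-0.    -0.99   0.139]]
```

View pics/z7.png

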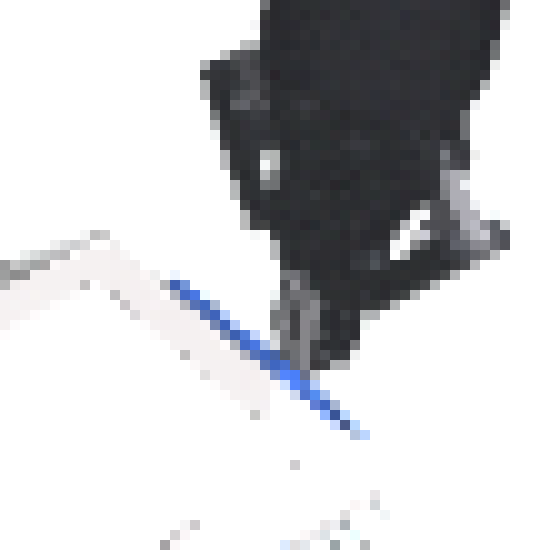

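Emit:
carry_out:
  plan:
    - [[0,0.004,-0.0005],[0,0,0],0]
    - [[0,0.0003,0.002],[0,0,0],0]
    - [[0,0.0003,0.002],[0,0,0],0]
    - [[0,0.0003,0.002],[0,0,0],0]
    - [[0,0,0],[0,0,0],0]

```text
time_s: 6.7
position: [0.4856, -0.0566, 0.0009]
tool_rot: [[0.719, 0.097, 0.689], [-0.695, 0.1, 0.712], [0.0, -0.99, 0.139]]
ft_force: [1.1, 1.1, -0.3]
grip_width: 0.0001
```

```bash
python3 zoom.py side z8 320 160;python3 go.py
```

```text
6.75 world [ 0.4856 -0.0566  0.0009] box [-1.225e-01  1.000e-04  9.000e-04] f box [-0.92  0.21  0.68] grip -0.00040317292837686717
tool axes in box
 [[ 0.     0.139  0.99 ]
 [-1.    -0.     0.   ]
 [ 0.    -0.99   0.139]]
```

View pics/z8.png

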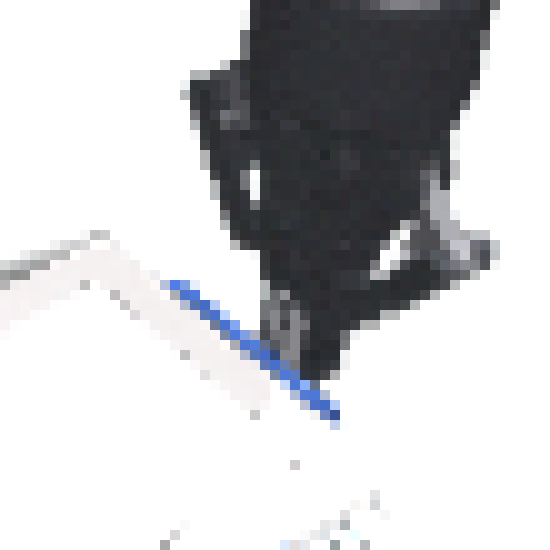

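Emit:
carry_out:
  plan:
    - [[0,0.0003,0.002],[0,0,0],0]
    - [[0,0,0],[0,0,0],0]

```text
time_s: 7.0
position: [0.4868, -0.0553, 0.0007]
tool_rot: [[0.719, 0.097, 0.689], [-0.696, 0.1, 0.712], [-0.0, -0.99, 0.139]]
ft_force: [0.2, -1.1, 0.9]
grip_width: 0.0002
```

Emit:
carry_out:
  plan:
    - [[0,0.0002,0.0015],[0,0,0],0]
    - [[0,0,0],[0,0,0],0]

```text
time_s: 7.25
position: [0.4878, -0.0541, 0.0007]
tool_rot: [[0.718, 0.096, 0.689], [-0.696, 0.1, 0.711], [-0.0, -0.99, 0.139]]
ft_force: [-1.5, -0.6, -0.7]
grip_width: -0.0
```

```bash
python3 go.py|head -1
```

```text
7.25 world [ 0.4878 -0.0541  0.0007] box [-0.1192  0.0003  0.0007] f box [-1.46  0.69 -0.74] grip -2.2732925482564593e-05
```

Emit:
carry_out:
  plan:
    - [[0,0.0001,0.001],[0,0,0],0]
    - [[0,0,0],[0,0,0],0]

```text
time_s: 7.5
position: [0.4887, -0.0533, 0.0009]
tool_rot: [[0.718, 0.097, 0.689], [-0.696, 0.1, 0.711], [-0.0, -0.99, 0.139]]
ft_force: [-0.9, -0.3, -0.9]
grip_width: 0.0
```

Emit:
carry_out:
  plan:
    - [[0,0.0001,0.001],[0,0,0],0]
    - [[0,0,0],[0,0,0],0]

```text
time_s: 7.75
position: [0.4896, -0.0527, 0.001]
tool_rot: [[0.718, 0.097, 0.689], [-0.696, 0.1, 0.711], [0.0, -0.99, 0.14]]
ft_force: [-0.6, -0.0, -0.3]
grip_width: -0.0001
```

```bash
python3 zoom.py side z9 320 160;python3 go.py|head -1
```

```text
7.8 world [ 0.4896 -0.0527  0.001 ] box [-0.1169 -0.      0.001 ] f box [-0.89  0.59 -0.07] grip -9.196039175659177e-05
```

View pics/z9.png

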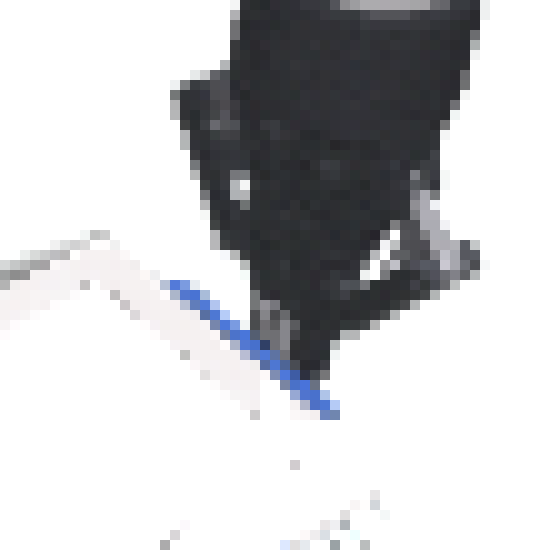

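Emit:
carry_out:
  plan:
    - [[0,0.0002,0.0015],[0,0,0],0]
    - [[0,0,0],[0,0,0],0]

```text
time_s: 8.05
position: [0.4905, -0.0516, 0.0009]
tool_rot: [[0.718, 0.097, 0.689], [-0.696, 0.1, 0.711], [0.0, -0.99, 0.139]]
ft_force: [-0.2, -0.0, 0.3]
grip_width: 0.0002
```

Emit:
carry_out:
  plan:
    - [[0,0.0002,0.0015],[0,0,0],0]
    - [[0,0,0],[0,0,0],0]

```text
time_s: 8.3
position: [0.4909, -0.0511, 0.0009]
tool_rot: [[0.719, 0.096, 0.689], [-0.695, 0.099, 0.712], [-0.0, -0.99, 0.138]]
ft_force: [-4.1, -5.6, 0.5]
grip_width: -0.0001
```

Emit:
carry_out:
  plan:
    - [[0,0.0001,0.001],[0,0,0],0]
    - [[0,0,0],[0,0,0],0]

```text
time_s: 8.55
position: [0.491, -0.0509, 0.0008]
tool_rot: [[0.719, 0.094, 0.689], [-0.695, 0.098, 0.712], [-0.0, -0.991, 0.136]]
ft_force: [-8.4, -8.9, 2.5]
grip_width: 0.0
```

```bash
python3 zoom.py side z10 320 160;python3 go.py|head -1
```

```text
8.6 world [ 0.491  -0.0509  0.0008] box [-0.1146  0.0002  0.0008] f box [-12.78   0.13   2.98] grip 0.0004211545222569204
```

View pics/z10.png

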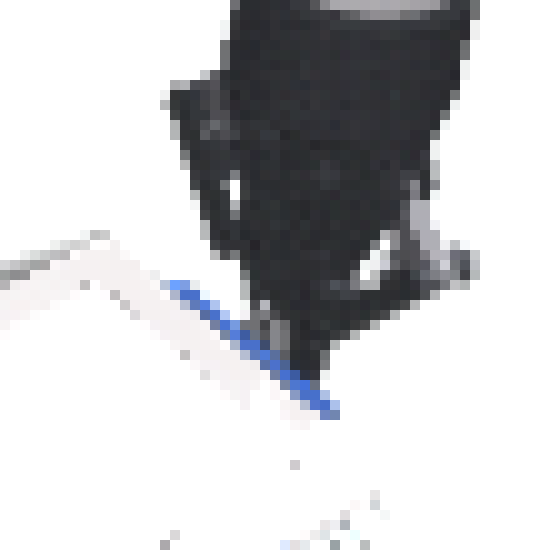

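Emit:
carry_out:
  plan:
    - [[0,-0.0008,-0.006],[0,0,0],0]
    - [[0,-0.0017,-0.012],[0,0,0],0]
    - [[0,-0.0017,-0.012],[0,0,0],0]
    - [[0,-0.045,0],[0,0,0],0]
    - [[0,-0.055,0],[0,0,0],0]
    - [[0,-0.055,0],[0,0,0],0]

```text
time_s: 9.35
position: [0.4551, -0.0875, 0.156]
tool_rot: [[0.718, 0.097, 0.689], [-0.696, 0.1, 0.711], [-0.0, -0.99, 0.139]]
ft_force: [0.8, -0.5, -0.2]
grip_width: -0.0003
```

```bash
python3 zoom.py side z11 320 160;python3 pic.py b4 side top; python3 go.py "[.11,0,.2]"
```

```text
9.5 world [ 0.4566 -0.0882  0.1566] box [-0.1654 -0.0009  0.1566] f box [0.19 0.25 0.24] grip -0.00015289679712391564
tool axes in box
 [[-0.001  0.141  0.99 ]
 [-1.    -0.006 -0.   ]
 [ 0.005 -0.99   0.141]]
target box [0.11 0.   0.2 ] tool shift [-0.001  -0.0043  0.2787]
```

View pics/z11.png

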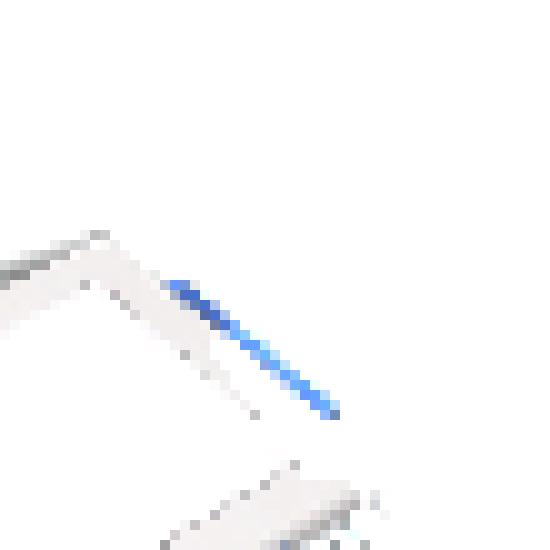

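View pics/b4_side.png

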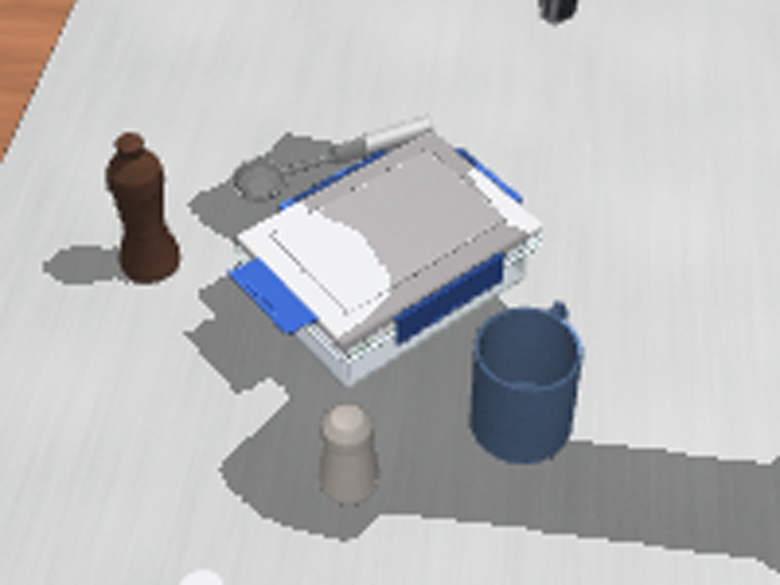

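View pics/b4_top.png

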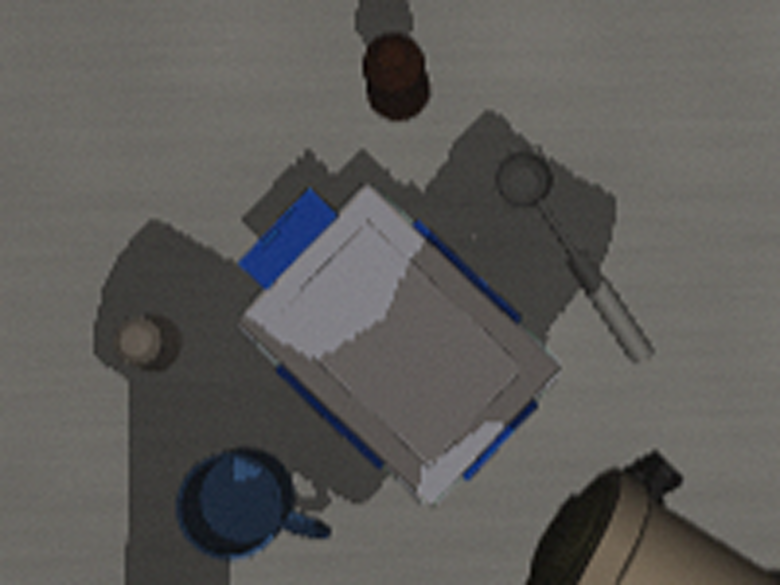

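Emit:
carry_out:
  plan:
    - [[0,0,0.058],[0,0,0],0]
    - [[0,0,0.058],[0,0,0],0]
    - [[0,0,0.058],[0,0,0],0]
    - [[0,0,0.058],[0,0,0],0]
    - [[0,0,0.058],[0,0,0],0]
    - [[0,0,0],[-8,0,0],0]
    - [[0,0,0],[-8,0,0],0]
    - [[0,0,0],[0,0,0],0]

```text
time_s: 10.5
position: [0.656, 0.1204, 0.1913]
tool_rot: [[0.72, -0.101, 0.687], [-0.694, -0.1, 0.713], [-0.003, -0.99, -0.142]]
ft_force: [0.6, 0.8, -1.3]
grip_width: 0.0002
```

```bash
python3 go.py "[.1255,0,.05]" "[.1255,0,.018]"
```

```text
10.5 world [0.656  0.1204 0.1913] box [0.1232 0.0008 0.1913] f box [ 0.96  0.13 -1.25] grip 0.0002130935943954668
tool axes in box
 [[ 0.002 -0.142  0.99 ]
 [-1.     0.003  0.003]
 [-0.003 -0.99  -0.142]]
target box [0.1255 0.     0.05  ] tool shift [0.0013 0.1395 0.0224]
target box [0.1255 0.     0.018 ] tool shift [0.0014 0.1712 0.0269]
```

Emit:
carry_out:
  plan:
    - [[0.0006,0.048,0.0078],[0,0,0],0]
    - [[0.0006,0.048,0.0078],[0,0,0],0]
    - [[0,0.034,0.0053],[0,0,0],0]
    - [[0,0,0],[0,0,0],0]
    - [[0,0,0],[0,0,0],0]

```text
time_s: 11.12
position: [0.6591, 0.1198, 0.0648]
tool_rot: [[0.718, -0.094, 0.69], [-0.696, -0.099, 0.711], [0.001, -0.991, -0.137]]
ft_force: [-0.1, -1.2, -0.4]
grip_width: 0.0001
```

```bash
python3 zoom.py side a1 275 185; python3 go.py "[.1255,0,.018]"
```

```text
11.175 world [0.6593 0.1199 0.0652] box [ 0.1252 -0.0019  0.0652] f box [-0.3   0.07  0.53] grip -2.939588924555916e-05
tool axes in box
 [[-0.001 -0.136  0.991]
 [-1.    -0.002 -0.001]
 [ 0.002 -0.991 -0.136]]
target box [0.1255 0.     0.018 ] tool shift [-0.002   0.0467  0.0068]
```

View pics/a1.png

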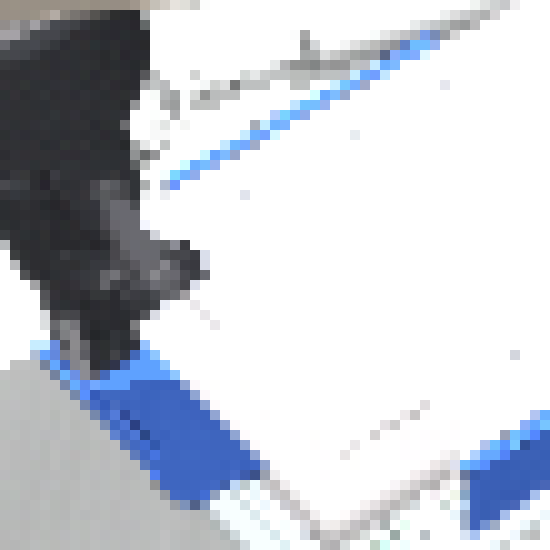

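Emit:
carry_out:
  plan:
    - [[-0.0005,0.008,0.0012],[0,0,0],0]
    - [[-0.0005,0.008,0.0012],[0,0,0],0]
    - [[-0.0005,0.008,0.0012],[0,0,0],0]
    - [[0,0.008,0.0011],[0,0,0],0]
    - [[0,0.008,0.0011],[0,0,0],0]
    - [[0,0.007,0.001],[0,0,0],0]
    - [[0,0,0],[0,0,0],0]

```text
time_s: 12.05
position: [0.6572, 0.1213, 0.0149]
tool_rot: [[0.718, -0.098, 0.689], [-0.696, -0.1, 0.711], [-0.001, -0.99, -0.14]]
ft_force: [1.1, -0.3, -0.1]
grip_width: 0.0001
```

```bash
python3 zoom.py side a2 275 185; python3 go.py "[.129,0,.004]"
```

```text
12.1 world [0.6574 0.1214 0.0154] box [0.1249 0.0005 0.0154] f box [0.09 0.04 1.43] grip -0.00032708184686053646
tool axes in box
 [[-0.   -0.14  0.99]
 [-1.    0.   -0.  ]
 [-0.   -0.99 -0.14]]
target box [0.129 0.    0.004] tool shift [0.0005 0.0107 0.0057]
```

View pics/a2.png

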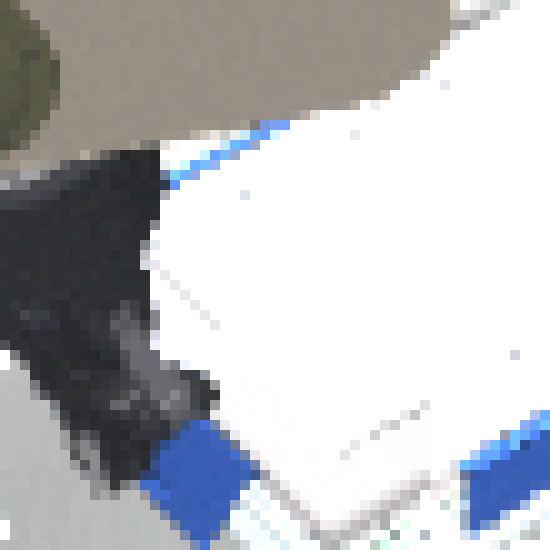

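Emit:
carry_out:
  plan:
    - [[0.0005,0.0045,0.002],[0,0,0],0]
    - [[0,0.0045,0.002],[0,0,0],0]
    - [[0,0.0047,0.0021],[0,0,0],0]
    - [[0,0.0003,-0.002],[0,0,0],0]
    - [[0,0.0003,-0.002],[0,0,0],0]
    - [[0,0.0003,-0.002],[0,0,0],0]
    - [[0,0.0003,-0.002],[0,0,0],0]
    - [[0,0,0],[0,0,0],0]

```text
time_s: 13.1
position: [0.6551, 0.118, 0.0014]
tool_rot: [[0.718, -0.097, 0.689], [-0.696, -0.1, 0.711], [0.0, -0.99, -0.139]]
ft_force: [-0.2, -0.1, -0.3]
grip_width: 0.0001
```

```bash
python3 zoom.py side a3 275 185; python3 go.py "[.116,0,.001]"
```

```text
13.15 world [0.6551 0.1181 0.0014] box [ 1.209e-01 -1.000e-04  1.400e-03] f box [0.21 0.07 0.65] grip -4.5593719130983395e-05
tool axes in box
 [[-0.    -0.139  0.99 ]
 [-1.    -0.    -0.   ]
 [ 0.    -0.99  -0.139]]
target box [0.116 0.    0.001] tool shift [-0.0001  0.001  -0.0048]
```

View pics/a3.png

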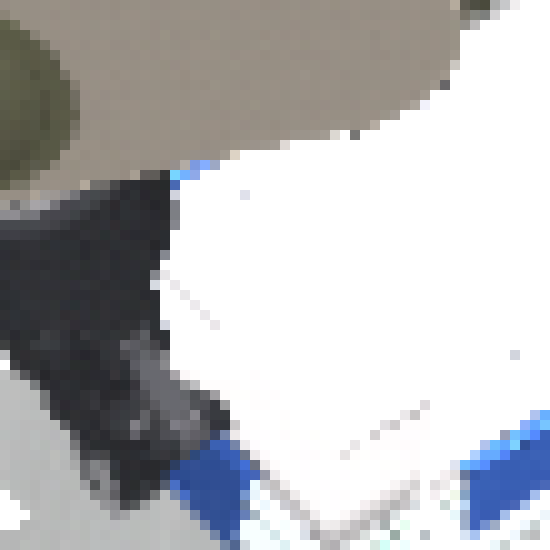

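Continue inward in small steps.

Emit:
carry_out:
  plan:
    - [[0,0.0002,-0.0015],[0,0,0],0]
    - [[0,0.0002,-0.0015],[0,0,0],0]
    - [[0,0,0],[0,0,0],0]

```text
time_s: 13.52
position: [0.6529, 0.116, 0.0012]
tool_rot: [[0.718, -0.097, 0.689], [-0.696, -0.1, 0.711], [-0.0, -0.99, -0.139]]
ft_force: [1.2, 1.5, -0.9]
grip_width: 0.0003
```

Emit:
carry_out:
  plan:
    - [[0,0.0002,-0.0015],[0,0,0],0]
    - [[0,0,0],[0,0,0],0]

```text
time_s: 13.78
position: [0.6517, 0.1147, 0.0012]
tool_rot: [[0.718, -0.097, 0.689], [-0.696, -0.1, 0.711], [-0.0, -0.99, -0.14]]
ft_force: [-0.8, -0.3, -0.2]
grip_width: 0.0002
```

Emit:
carry_out:
  plan:
    - [[0,0.0002,-0.0015],[0,0,0],0]
    - [[0,0,0],[0,0,0],0]

```text
time_s: 14.02
position: [0.6508, 0.1138, 0.0012]
tool_rot: [[0.718, -0.097, 0.689], [-0.696, -0.1, 0.711], [-0.0, -0.99, -0.139]]
ft_force: [-0.9, -0.6, 0.5]
grip_width: -0.0
```

```bash
python3 go.py|head -1
```

```text
14.025 world [0.6508 0.1138 0.0012] box [ 1.149e-01 -1.000e-04  1.200e-03] f box [-0.99  0.23  0.55] grip -2.9428056144534087e-05
```

Emit:
carry_out:
  plan:
    - [[0,0.0001,-0.001],[0,0,0],0]
    - [[0,0,0],[0,0,0],0]

```text
time_s: 14.28
position: [0.6507, 0.1136, 0.0013]
tool_rot: [[0.719, -0.095, 0.689], [-0.695, -0.099, 0.712], [0.0, -0.99, -0.138]]
ft_force: [2.9, 2.9, -0.3]
grip_width: -0.0
```

Emit:
carry_out:
  plan:
    - [[0,0.0001,-0.001],[0,0,0],0]
    - [[0,0,0],[0,0,0],0]

```text
time_s: 14.52
position: [0.6507, 0.1135, 0.0013]
tool_rot: [[0.719, -0.094, 0.689], [-0.695, -0.098, 0.712], [0.001, -0.991, -0.136]]
ft_force: [5.6, 6.4, -2.0]
grip_width: -0.0001
```

```bash
python3 zoom.py side a4 275 185; python3 go.py|head -1
```

```text
14.575 world [0.6507 0.1135 0.0013] box [ 1.146e-01 -1.000e-04  1.300e-03] f box [ 8.7   0.69 -2.48] grip -0.0002386266395480554
```

View pics/a4.png

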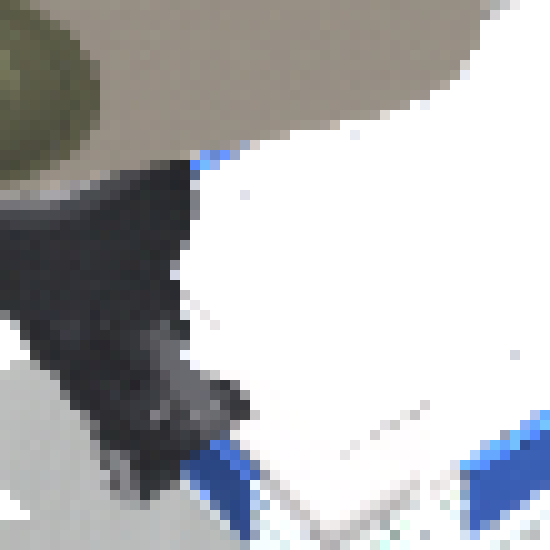

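Dead stop reached symmetrically (|x| = 0.1146 on both ends). Back off and check.

Emit:
carry_out:
  plan:
    - [[0,-0.0008,0.006],[0,0,0],0]
    - [[0,-0.0017,0.012],[0,0,0],0]
    - [[0,-0.0017,0.012],[0,0,0],0]
    - [[0,-0.045,0],[0,0,0],0]
    - [[0,-0.06,0],[0,0,0],0]
    - [[0,-0.06,0],[0,0,0],0]
    - [[0,-0.03,0],[0,0,0],0]
    - [[0,0,0],[0,0,0],0]

```text
time_s: 15.58
position: [0.6904, 0.1543, 0.1968]
tool_rot: [[0.719, -0.092, 0.689], [-0.695, -0.1, 0.712], [0.003, -0.991, -0.136]]
ft_force: [-0.5, -0.3, -0.5]
grip_width: -0.0001
```

```bash
python3 pic.py e1 side top; python3 go.py "[-.1,-.25,.25]"
```

```text
15.675 world [0.6891 0.1538 0.1929] box [0.1702 0.0003 0.1929] f box [-0.41 -0.4  -0.6 ] grip 0.0001339111504390255
tool axes in box
 [[-0.    -0.141  0.99 ]
 [-1.     0.001  0.   ]
 [-0.001 -0.99  -0.141]]
target box [-0.1  -0.25  0.25] tool shift [ 0.2502 -0.0187 -0.2756]
```

View pics/e1_side.png

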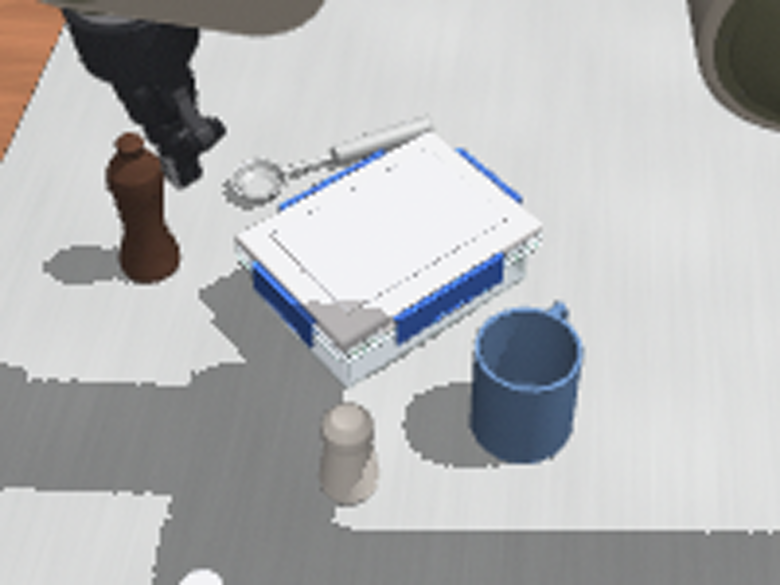

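View pics/e1_top.png

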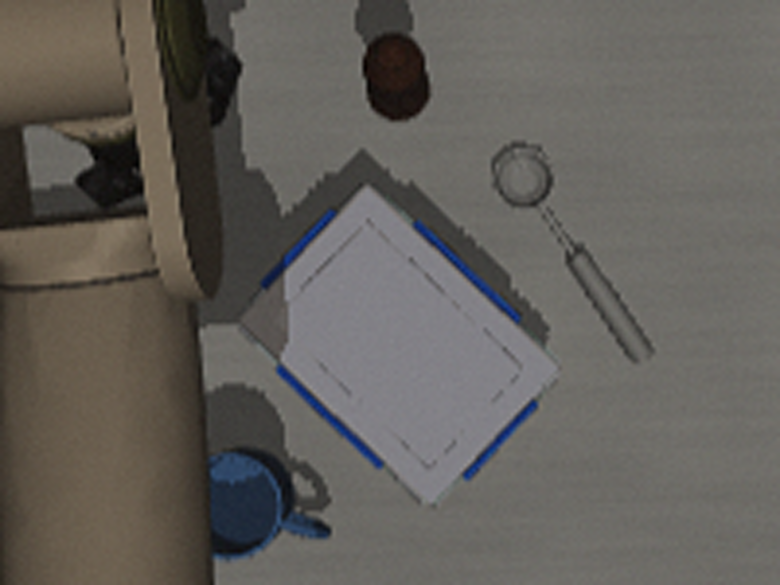

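```bash
python3 - <<'E' | tail -8
from m import *
from rig import env
p=env.get_image("top");p2=env.get_image("side")
cv2.imwrite("pics/fin_top.png",p["image"][:,:,::-1])
hsv=cv2.cvtColor(p["image"],cv2.COLOR_RGB2HSV)
m=((hsv[...,0]>105)&(hsv[...,0]<130)&(hsv[...,1]>130)).astype(np.uint8)
n,lab,st,ce=cv2.connectedComponentsWithStats(m[150:260,255:350])
for i in range(1,n):
    if st[i,4]>15:
        ys,xs=np.where(lab==i);r=cv2.minAreaRect(np.c_[xs,ys].astype(np.float32));L=max(r[1])
        print(ce[i].round(1)+[255,150],"area",st[i,4],"len",round(L,1),"w",round(st[i,4]/L,2))
B=box(q)
for sg,nm in((1,"a"),(-1,"b")):
  for th in(0,.3): print(nm,th,"edge px",proj(t,B(clip(sg,th))).mean(0).round(1),"hinge",proj(t,B([(sg*.105,0,.066)])).round(1))
E
```

```text
[319.4 199.1] area 74 len 36.1 w 2.05
[283.8 236.4] area 72 len 36.1 w 2.0
[327.9 242.3] area 46 len 26.2 w 1.76
[261.4 250.4] area 80 len 18.8 w 4.26
a 0 edge px [275.8 193.2] hinge [[276.1 193.6]]
a 0.3 edge px [273.8 191.4] hinge [[276.1 193.6]]
b 0 edge px [328.2 242.4] hinge [[327.3 241.6]]
b 0.3 edge px [330.2 244.2] hinge [[327.3 241.6]]
```

```bash
python3 - <<'E'
import cv2,numpy as np
im=cv2.imread("pics/fin_top.png");hsv=cv2.cvtColor(im,cv2.COLOR_BGR2HSV)
m=((hsv[...,0]>105)&(hsv[...,0]<130)&(hsv[...,1]>130)).astype(np.uint8)
n,lab,st,ce=cv2.connectedComponentsWithStats(m[150:260,255:350])
for i in range(1,n):
    if st[i,4]>8:
        ys,xs=np.where(lab==i);r=cv2.minAreaRect(np.c_[xs,ys].astype(np.float32));L=max(r[1]);print(ce[i].round(1)+[255,150],st[i,4],round(L,1),round(st[i,4]/L,2))
E
```

```text
[276.4 192.7] 51 26.2 1.95
[319.4 199.1] 74 36.1 2.05
[283.8 236.4] 72 36.1 2.0
[327.9 242.3] 46 26.2 1.76
[261.4 250.4] 80 18.8 4.26
```

```bash
python3 - <<'E'
from rig import env
print(env.close_job(), env.observe()["time_s"])
E
```

```text
the job is handed in; nothing more can be done
the job is handed in; nothing more can be done
```

I folded down both end clips with the shut fingertips and pushed each one in to its dead stop, `clip_b` first, then `clip_a`. The robot then backed clear and I handed the job in at about 16 s.

**Clips:** In the last top view the end clips show strips 1.95 px (`clip_a`) and 1.76 px (`clip_b`) wide. The two shut side clips, `clip_c` and `clip_d`, show 2.0 to 2.05 px. Left standing at the lip (0.3), an end clip would show about 2 px more. Both end clips stopped firmly at the same distance from the box centre, 0.1146 m. I did not feel a clear snap in the force readings, because the noise was about 1 N.

**Box and bystanders:** I saw no movement of the box or of the nearby things in the pictures. At the stops I pushed with up to about 12.8 N on `clip_b` and 8.7 N on `clip_a`, which is more than the 8 N at which the box slides. A small shift under the pixel size can't be ruled out. The mug and salt shaker were partly or wholly hidden by the arm in the final top view, so I judged them from the side view. I did not check the jar, bowl, soap and sponge at the end.

**Disagreements:**
- **Fingertips:** In the images they ended about 3 cm short of where the reported tool point put them. I found the contact height by looking and touching instead.
- **Lid:** It measured about 9 mm lower than its stated height. I used the stated height.

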